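Pop the latch drawer and catch it on a finger

TASK

Press the round push-latch on the sill of the little metal chest with one finger so that its sprung drawer pops out, and catch the front of the drawer with the other finger before it runs out into the stoneware bowl standing in front. Finish while still holding the drawer there with the finger, part-way open (out by at least a finger's breadth, and short of the bowl). Do not grasp, lift or shift the bowl or anything else on the shelf.

Things in the scene. Friction and masses are not known exactly. Their poses are not given: they have to be found in the camera images.
- chest: Fixed grey metal chest, 200 mm deep (its x), 170 mm wide (its y), origin at the centre of its underside; its -x side is the front. The front 85 mm is a flat sill, top at z = 20 mm; from x = -15 mm back it is a block, top at z = 60 mm. The block's front face carries the drawer on the +y half (a thin dark strip on the top edge marks its width); the latch stands on the sill's -y half.
- latch_top (a point): Centre of the top of the push-latch: a plain steel round button 36 mm in diameter standing up from the sill, its top 14 mm above the sill (34 mm above the shelf), at x = -58, y = -42 mm in the chest's frame. It is pressed straight down.
- latch (a joint): Travel of the push-latch in m: 0 up, 0.007 fully down (stop; top then 7 mm above the sill). Sprung: 2 N to start it, about 5 N fully down; it comes up again when let go. The drawer is released once it is about 4 mm down, so press it at least 5 mm.
- drawer_front (a point): Centre of the drawer's flat front plate (no handle), 74 mm wide (chest's y) and 33 mm tall, from 2 mm to 35 mm above the sill (22 to 55 mm above the shelf). Closed, it is at x = -15, y = +30 mm in the chest's frame, so its line of travel lies 72 mm to the +y side of the latch centre, and the latch centre is 43 mm ahead (-x) of the closed front. A finger tip at the height of the pressed latch stands in the drawer's way.
- drawer (a joint): How far the drawer is out, in m: 0 closed and latched, 0.11 fully out. It slides straight along the chest's -x over the sill. When released its spring (about 3.5 N) pushes it out at once at about 0.13 m/s, so it meets the bowl after about 0.6 s unless a finger already stands in its way; the spring keeps pushing, and it does not stay part-way open by itself.
- bowl: Loose speckled stoneware bowl, 100 mm across the rim, 45 mm high, standing on the shelf in front of the sill, in the drawer's path (its rim is 82 to 95 mm ahead of the closed drawer front). Origin at the centre of its underside. Leave it where it is.
- owl: Bystander: loose ceramic owl bank, 80 mm across, 118 mm high; origin at the centre of its underside.
- pueblo: Bystander: loose painted wooden pueblo-house figure, stepped, 60 x 100 mm, 98 mm high; origin at the centre of its underside.
- planter: Bystander: loose small empty terracotta pot, 76 mm across, 58 mm high; origin at the centre of its underside.
- greenbox: Bystander: fixed green plastic box, 110 x 150 mm, 60 mm high, with a shut hinged lid with a knob; origin at the centre of its underside.
- greenlid (a joint): Opening of the green box's lid in rad: 0 shut; leave it shut.
- tealight: Bystander: loose glass tealight holder, 48 mm across, 22 mm high, on the shelf in front of the sill on the latch's side; origin at the centre of its underside.
- dish: Bystander: loose white ceramic trinket dish, 68 mm across, 15 mm high, on top of the chest's block; origin at the centre of its underside.

How it is judged:
By the outcome, as a careful person would: the job done as asked, in the order asked, and still so for the second after the job is handed in, while the arm keeps its last pose, push and grip.
It also fails if it takes over 37 s, if anything falls off the work surface, if the arm or the gripper's body presses on something with over 40 N, if the wrist force passes 120 N, or if a joint passes its speed limit or range.

ROBOT

A 6-joint arm with a two-finger parallel gripper is mounted at the origin on the work surface. World frame = base frame: x ahead of the robot, y to its left, z up, the work surface at z = 0. Lengths are in mm, angles in rad, forces in N, time in s.
With the tool pointing down it reaches from about 400 to 925 mm from the base axis. Payload 12.5 kg.
Tool frame: the origin (TCP) lies at the very end of the fingers, on their centre line; the grasp point (between the pads) lies 19 mm behind it (env.grasp_offset is the distance from the TCP to the grasp point, in mm); z points along the fingers, y is the direction in which the jaws open and shut (so a half turn about z gives the same grasp; the last joint's range is limited). The gripper opens to 95 mm and grips with 3 to 60 N. Pads are 20 mm wide; open, the fingers measure 119 mm over their backs; the gripper's body (75 mm by 180 mm) begins 59 mm behind the grasp point.
Start: joints at [-1.259, 0.491, 1.559, -0, 1.092, -0.106], TCP at [253.618, -571.248, 214.661] pointing down, gripper open.
Joint ranges: [-3.1, 3.1], [-0.84, 2.19], [0.05, 2.79], [-1.13, 4.28], [0.06, 2.93], [-2.69, 2.69]. Speed limits (rad/s): [2.22, 2.22, 2.79, 3.14, 3.14, 3.14].

INTERFACE

Orientations are given as [roll, pitch, yaw] about the fixed x, y, z axes, in that order (R = Rz(yaw) Ry(pitch) Rx(roll)).
In Python, from cell import env gives the robot as it stands. The module is installed in compiled form; this text tells all that it offers.
- The arm moves only by the shell command python3 -m pendant 'ROWS'. ROWS is JSON, one flat list of numbers, 5 for each row, row after row: the shift along the tool's x, y, z as a fraction of full scale, then the turn about the tool's z as a fraction of full scale, then the gripper's target within -1 to 1 (shut at 1, half-way at 0, fully open at -1). In form: [x, y, z, turn, grip, x, y, z, turn, grip, ...]. A call has 1 to 10 rows; each row shifts and turns the commanded pose from where the row before left it, along the tool's axes as they then stand; what a row does not reach is not made up. Full scale, the value 1, is 0.4 m for a shift and 180 degrees for a turn. A row lasts 1/8 s, in which the tool goes at most 62.5 mm and 10.7 degrees, less where a joint would pass 70% of its speed; a pose out of reach is approached as far as the arm can. A call with a number of a shift or a turn outside -1 to 1 is refused whole. A call with a gripper value outside its range is refused whole. The fingers move at their own pace and stop on an object; the grip force is fixed at half the most. Time passes only in rows, so rows that do not move let the fingers close. It gives the time, the measured TCP pose, the force and the opening at its end, in the units of the state.
- env.state(): the state, without advancing time (a new reading comes with each control period).
- env.read_camera(name): name is "scene" or "side" or "wrist"; returns the picture (480x640x3 uint8, red, green, blue); there is no depth.
- env.camera_model(name): a dict with "fx", "fy", "cx", "cy" (pixels), "k1" (the pictures are not rectified: a ray, as slopes to the right and down, at radius r is drawn at 1 + k1 r^2 times it, then the intrinsics apply), "view" (4x4, takes a point from world to camera coordinates); the wrist camera has in their place "tool_from_camera" (4x4, takes a point from camera to tool coordinates, whose origin is the TCP and whose axes are the flange's). Camera axes: x right, y down, z forward; pixel columns grow to the right and rows downward; lengths in mm; the calibration is good to about 2 mm. A picture is of the moment at which its call begins: read the wrist's pose just before it. camera_model takes no time and is no camera call.
- env.job_done(): hands the job in, once; it reports no verdict.
Trained networks look in the newest picture that a camera, given by its name, has taken for a name from the list of things; names that differ only in an ending like _2 or _b are one class to them, and where a whole thing is asked for, a point or a joint stands for the part that bears it (a point fixed in the world has none). Each returns a list of dicts, best first, with "confidence" (0 to 1); they miss things now and then, are a little off and sometimes report something else, mostly with a low value. They report only what shows in the picture. A call takes as long as a camera call.
- env.masks_of(thing, camera): "region" (480x640 bool, what is visible of it).
- env.landmark_of(thing, camera): "xyz" ([x, y, z] in mm, in world coordinates, good to about 4 mm: a listed point, or the origin of a listed thing).
The state is a dict: "t": time; "joints": joint angles; "qvel": joint speeds; "tau": joint torques, N m; "eef_pos": TCP position; "tcp_rot": TCP orientation; "ft_force": force on the tool from outside, world axes, zero at the start; "moment": the same for the moment, N m; "opening": opening from 0.0 (shut) to 1.0 (fully open).
Only numpy, scipy, OpenCV 4.12 (cv2) and the standard library are available. Lean on these libraries where they do the work, as an engineer would, in place of code of your own. Each camera call takes 0.05 s, during which the arm holds its last target.

## Working session

There is one attempt and no reset: what is moved stays moved. The work goes in short steps, Python scripts to look and compute and a shell command to move; the robot and the scene stay as the last step left them, time stands still between calls to the robot, and variables do not carry over. Pictures are saved under pics/ and viewed, and the job is handed in when it is done.

```bash
mkdir -p pics; ls; python3 - <<'E'
from cell import env
import cv2
for c in ["scene","side","wrist"]:
    print(c,{k:(v.tolist() if hasattr(v,'tolist') else v) for k,v in env.camera_model(c).items()})
s=env.state();print(s)
for c in ["scene","side","wrist"]:
    im=env.read_camera(c); cv2.imwrite(f"pics/a_{c}.png",im[:,:,::-1])
    for t in ["latch_top","drawer_front","chest","bowl"]:
        try:
            for d in env.landmark_of(t,c)[:2]: print(c,t,d)
        except Exception as e: print(c,t,e)
print(env.state()["t"])
E
```

```text
pics
scene {'fx': 476.3599618427387, 'fy': 476.3599618427387, 'cx': 319.964046430633, 'cy': 236.84304662379907, 'k1': 0.038473748910524116, 'view': [[-0.34073311557825203, 0.9399276241726221, 0.02090467090263398, 168.2793629842596], [0.5182768807376914, 0.20633916415524736, -0.8299477237926028, -257.7399628788695], [-0.7844042445328466, -0.271956266066667, -0.5574493434438057, 1491.4732924190798], [0.0, 0.0, 0.0, 1.0]]}
side {'fx': 484.5128933126865, 'fy': 484.5128933126865, 'cx': 319.6073293656608, 'cy': 231.77311508117202, 'k1': -0.06359867762907456, 'view': [[-0.7219087368606766, -0.6918769717619228, -0.012410946368992152, 420.39706471317015], [-0.4985101970327657, 0.532420388992755, -0.6841170315371169, 330.371548207162], [0.47993266100420323, -0.48768307878206624, -0.7292666560120992, 915.588212206465], [0.0, 0.0, 0.0, 1.0]]}
wrist {'fx': 376.3503336047471, 'fy': 376.3503336047471, 'cx': 322.5648963358259, 'cy': 239.64737179029734, 'k1': -0.0820467977039732, 'tool_from_camera': [[-0.0008536168961646612, -0.9557515966501611, -0.2941736848170844, 84.72174452217648], [0.99999921988
[... 710 characters left out ...]
0.64927806, -0.81679156, -0.25080014]), 'moment': array([-0.02273546, -0.00676828, -0.04173912]), 'opening': 0.9984270311965692}
scene latch_top {'xyz': [572.8, -91.2, 34.8], 'confidence': 0.39}
scene chest {'xyz': [630.2, -47.9, 0.9], 'confidence': 0.73}
scene bowl {'xyz': [468.4, -19.0, 3.3], 'confidence': 0.88}
side latch_top {'xyz': [571.7, -90.1, 35.9], 'confidence': 0.68}
side drawer_front {'xyz': [672.9, -76.4, 56.9], 'confidence': 0.54}
side drawer_front {'xyz': [616.6, -22.7, 40.4], 'confidence': 0.48}
side chest {'xyz': [632.7, -46.4, 0.7], 'confidence': 0.76}
side bowl {'xyz': [475.7, -17.6, -2.2], 'confidence': 0.97}
side bowl {'xyz': [629.8, 384.4, 2.3], 'confidence': 0.54}
0.75
```

View pics/a_scene.png

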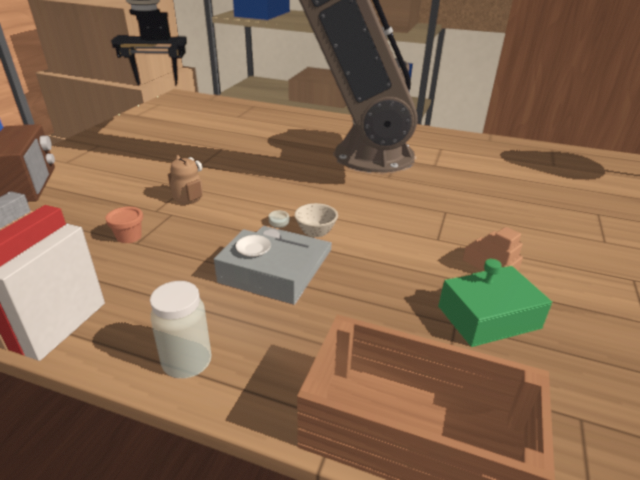

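View pics/a_side.png

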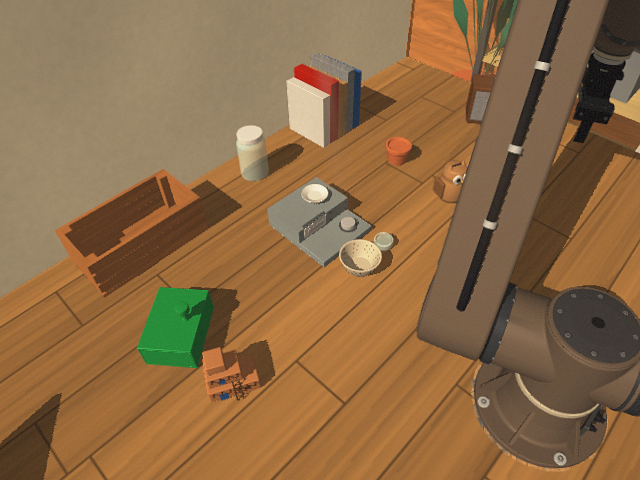

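```bash
python3 -m pendant '[0,0,0,0.048,-1, 0,0,0,0.048,-1, 0,0,0,0.048,-1, 0.056,-0.12,0,0,-1, 0.056,-0.12,0,0,-1, 0.056,-0.12,0,0,-1, 0.056,-0.12,0,0,-1, 0.056,-0.12,0,0,-1]'
python3 -m pendant '[0.05,-0.12,0,0,-1, 0.05,-0.12,0,0,-1, 0.05,-0.12,0,0,-1, 0.05,-0.12,0,0,-1, 0.05,-0.12,0,0,-1, 0,0,0,0,0, 0,0,0,0,0]'
python3 - <<'E'
from cell import env
import cv2
s=env.state();print(s)
c="wrist"
im=env.read_camera(c); cv2.imwrite(f"pics/b_{c}.png",im[:,:,::-1])
for t in ["latch_top","drawer_front","chest","bowl"]:
    for d in env.landmark_of(t,c)[:2]: print(c,t,d)
E
```

```text
t: 1.75
eef_pos: [374.4, -333.8, 214.8]
tcp_rot: [3.141, -0.0, -0.035]
ft_force: [0.9, -0.1, 0.1]
opening: 1.003
t: 2.62
eef_pos: [482.0, -99.0, 214.6]
tcp_rot: [3.141, 0.0, -0.034]
ft_force: [0.2, 0.2, 0.9]
opening: 0.845
{'t': 2.625, 'joints': array([-3.36855970e-01,  3.02843140e-01,  1.87642561e+00, -3.46576346e-04,
        9.62270489e-01,  1.26800699e+00]), 'qvel': array([-2.59924033e-02, -1.43626863e-03,  3.02581219e-03, -4.25452242e-05,
        1.51417421e-03, -4.66326950e-04]), 'tau': array([  1.52359933, -45.92190385, -23.6109978 ,   0.09271503,
        -0.06513427,   0.04734584]), 'eef_pos': array([481.96793926, -99.04447474, 214.63201102]), 'tcp_rot': array([ 3.14130530e+00,  3.38400909e-05, -3.38685186e-02]), 'ft_force': array([0.16953456, 0.16813275, 0.88959789]), 'moment': array([-0.0210116 , -0.0184314 , -0.01302416]), 'opening': 0.8446657273945835}
wrist latch_top {'xyz': [571.0, -87.0, 27.3], 'confidence': 0.6}
wrist drawer_front {'xyz': [619.2, -16.5, 38.8], 'confidence': 0.75}
wrist chest {'xyz': [630.8, -50.7, 3.4], 'confidence': 0.97}
wrist bowl {'xyz': [471.9, -19.1, -2.4], 'confidence': 0.77}
```

View pics/b_wrist.png

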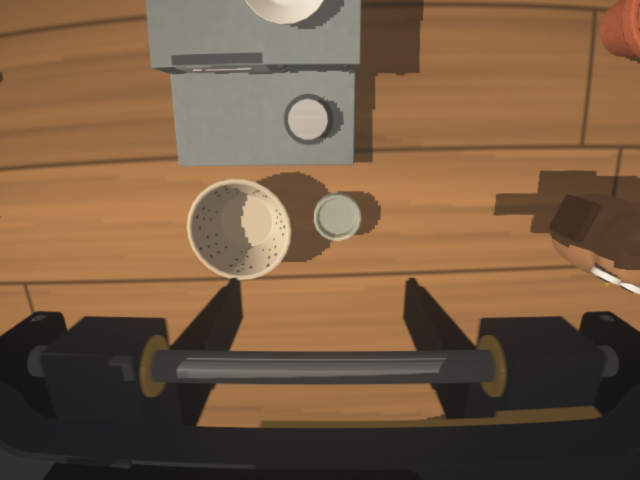

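```bash
cat > h.py <<'E'
from cell import env
import numpy as np, cv2
from scipy.spatial.transform import Rotation as R
def ray(c,uv,s=None):
    m=env.camera_model(c)
    K=np.array([[m['fx'],0,m['cx']],[0,m['fy'],m['cy']],[0,0,1]])
    p=cv2.undistortPoints(np.array([[uv]],float),K,np.array([m['k1'],0,0,0,0.]))[0,0]
    d=np.array([p[0],p[1],1])
    if c=='wrist':
        T=np.eye(4);T[:3,:3]=R.from_euler('xyz',s['tcp_rot']).as_matrix();T[:3,3]=s['eef_pos'];T=T@np.array(m['tool_from_camera'])
    else: T=np.linalg.inv(np.array(m['view']))
    d=T[:3,:3]@d; return T[:3,3],d/np.linalg.norm(d)
def atz(r,z): o,d=r; return o+d*(z-o[2])/d[2]
def tri(rs):
    A=sum(np.eye(3)-np.outer(d,d) for o,d in rs); b=sum((np.eye(3)-np.outer(d,d))@o for o,d in rs); return np.linalg.solve(A,b)
E
python3 - <<'E'
from h import *
s=env.state()
for n,uv,z in [("latch",(307,119),34),("sillFL",(180,165),20),("sillFR",(354,163),20),("blkL",(152,68),60),("blkR",(359,68),60),("stripL",(171,60),60),("stripR",(262,58),60),("bowlN",(239,180),45),("tea",(338,194),22)]:
    print(n,atz(ray('wrist',uv,s),z).round(1))
r=[]
for c in ["wrist","side","scene"]:
    im=env.read_camera(c)
    for d in env.masks_of("latch_top",c)[:2]:
        ys,xs=np.nonzero(d["region"]); print(c,d["confidence"],len(xs),xs.mean(),ys.mean(),xs.min(),xs.max(),ys.min(),ys.max())
    if c!="wrist": cv2.imwrite(f"pics/c_{c}.png",cv2.resize(im[160:300,200:440,::-1],None,fx=3.3,fy=3.3,interpolation=2))
E
```

```text
latch [571.6 -88.1  34. ]
sillFL [534.8  37.7  20. ]
sillFR [ 529.6 -130.5   20. ]
blkL [618.2  35.8  60. ]
blkR [ 609.6 -132.7   60. ]
stripL [623.2  19.1  60. ]
stripR [620.3 -55.2  60. ]
bowlN [521.  -24.4  45. ]
tea [ 500.5 -114.4   22. ]
wrist 0.71 1309 306.2956455309396 119.11535523300229 287 326 99 139
side 0.46 156 347.89102564102564 222.8653846153846 341 354 217 229
scene 0.67 89 271.65168539325845 232.64044943820224 264 278 229 237
```

View pics/c_side.png

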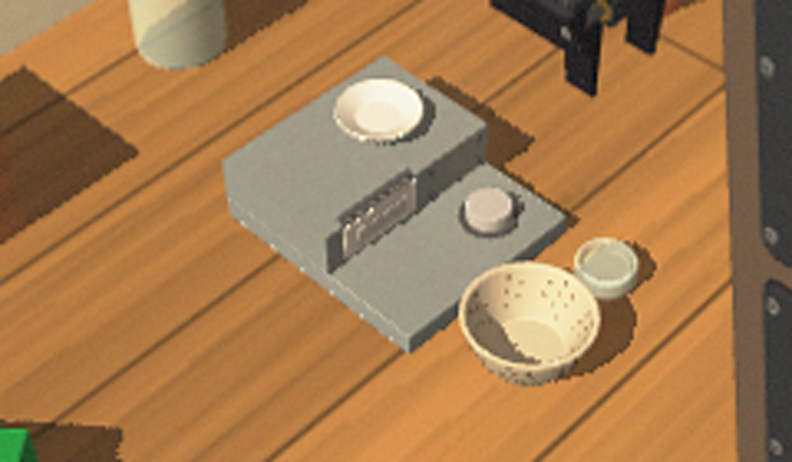

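```bash
python3 - <<'E'
from h import *
s=env.state()
a=ray('wrist',(306.5,119),s);b=ray('side',(347.9,221.2));c=ray('scene',(271.6,232.2))
print(tri([a,b]),tri([a,b,c]),tri([a,c]))
E
python3 -m pendant '[0.0743,-0.0455,0,0,-0.47, 0.0743,-0.0455,0,0,-0.47, 0.0743,-0.0455,0,0,-0.47, 0,0,0.12,0,-0.47, 0,0,0.12,0,-0.47, 0,0,0.12,0,-0.47, 0,0,0,0,-0.47, 0,0,0,0,-0.47]'
python3 - <<'E'
from h import *
s=env.state();print(s)
for c in ["wrist","side"]:
    im=env.read_camera(c)
    if c!="wrist": im=cv2.resize(im[160:300,200:440],None,fx=3.3,fy=3.3,interpolation=2)
    cv2.imwrite(f"pics/d_{c}.png",im[:,:,::-1])
E
```

```text
[570.57088252 -87.87121403  37.42175272] [570.47931908 -87.30704222  36.91351571] [571.51024145 -86.32081129  37.09867025]
t: 4.18
eef_pos: [573.9, -47.6, 72.1]
tcp_rot: [3.141, -0.002, -0.035]
ft_force: [0.1, 0.3, -0.3]
opening: 0.733
{'t': 4.175, 'joints': array([-1.97332204e-01,  6.01240847e-01,  1.81706460e+00, -1.53587243e-04,
        7.21669434e-01,  1.40811112e+00]), 'qvel': array([ 0.00235859, -0.02402471, -0.00384308,  0.00033805, -0.00600014,
        0.00332434]), 'tau': array([-3.44536419e-02, -5.80173540e+01, -1.71480703e+01,  3.02178855e-02,
       -8.63816938e-02, -9.22710024e-04]), 'eef_pos': array([573.89699862, -47.56549145,  72.10431987]), 'tcp_rot': array([ 3.14123032e+00, -1.57994150e-03, -3.45314923e-02]), 'ft_force': array([ 0.08492511,  0.32395903, -0.3302791 ]), 'moment': array([-0.01496601, -0.00556125,  0.05187135]), 'opening': 0.7325706012766786}
```

View pics/d_side.png

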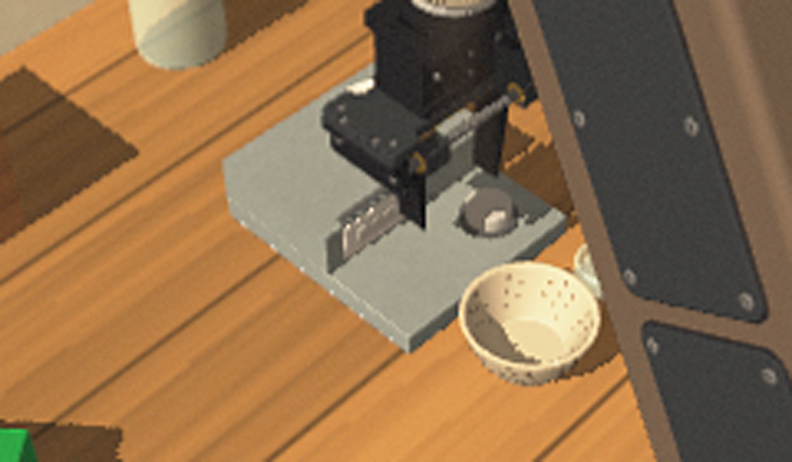

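View pics/d_wrist.png

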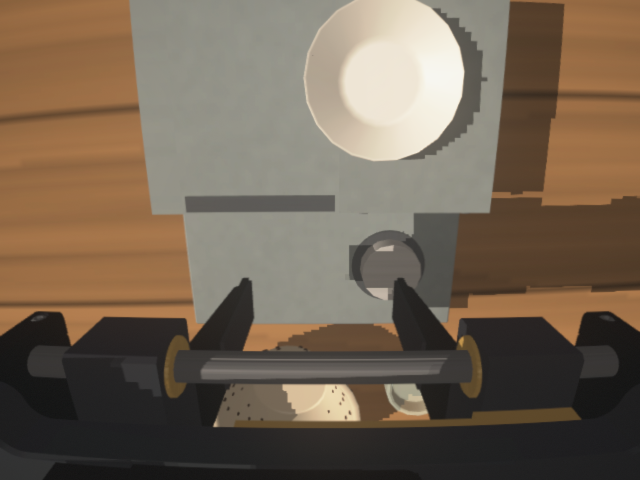

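```bash
python3 -m pendant '[0,0,0.04,0,-0.47, 0,0,0.04,0,-0.47, 0,0,0.01,0,-0.47, 0,0,0,0,-0.47]'; python3 -m pendant '[0,0,0.01,0,-0.47, 0,0,0,0,-0.47]'
```

```text
t: 4.78
eef_pos: [572.8, -47.3, 34.2]
tcp_rot: [-3.141, 0.001, -0.035]
ft_force: [0.2, 0.4, 0.9]
opening: 0.734
t: 5.03
eef_pos: [573.3, -47.4, 30.8]
tcp_rot: [3.141, -0.001, -0.035]
ft_force: [-2.0, -0.0, 4.2]
opening: 0.736
```

```bash
python3 -m pendant '[0,0,0.0075,0,-0.47, 0,0,0,0,-0.47, 0,0,0,0,-0.47, 0,0,0,0,-0.47]'
python3 - <<'E'
from h import *
s=env.state();print(s['eef_pos'],s['ft_force'],s['moment'],s['opening'])
for c in ["wrist","side"]:
    im=env.read_camera(c)
    if c!="wrist": im=cv2.resize(im[160:300,200:440],None,fx=3.3,fy=3.3,interpolation=2)
    cv2.imwrite(f"pics/e_{c}.png",im[:,:,::-1])
E
```

```text
t: 5.52
eef_pos: [573.2, -47.4, 27.7]
tcp_rot: [3.141, -0.0, -0.034]
ft_force: [-1.3, -0.0, 4.0]
opening: 0.736
[573.23409853 -47.42058857  27.74551837] [-1.30278    -0.03597355  4.04824983] [-0.07567618  0.06337372  0.22402724] 0.7361651952295483
```

View pics/e_side.png

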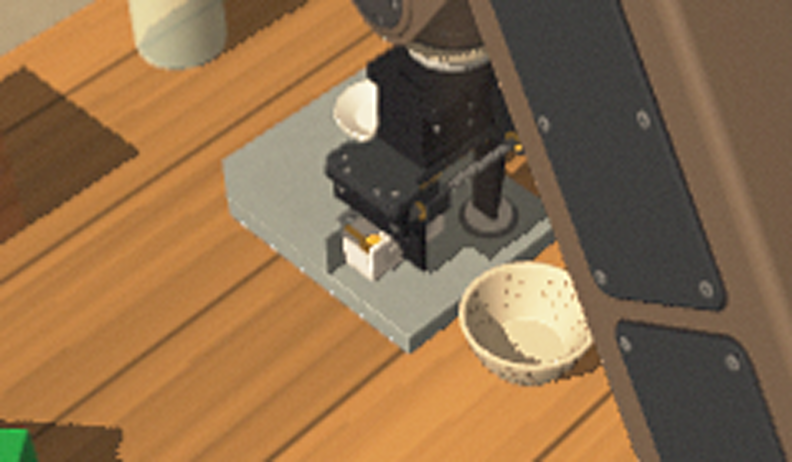

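View pics/e_wrist.png

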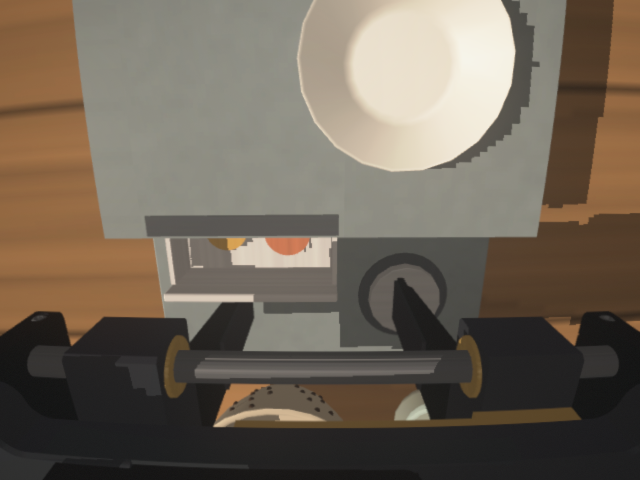

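```bash
python3 - <<'E'
from h import *
s=env.state()
p=atz(ray('wrist',(252,298),s),55);q=atz(ray('wrist',(252,237),s),60)
print(p.round(1),q.round(1))
im=env.read_camera('wrist')
for t in ["drawer_front","bowl"]:
  for d in env.landmark_of(t,'wrist')[:1]: print(t,d)
env.read_camera('side')
for d in env.landmark_of('bowl','side')[:1]: print(d)
s=env.state();print(s['t'],s['eef_pos'],s['ft_force'],s['moment'],s['opening'])
env.job_done()
E
```

```text
[589.2 -17.3  55. ] [617.2 -20.8  60. ]
drawer_front {'xyz': [585.5, -16.0, 39.2], 'confidence': 0.67}
bowl {'xyz': [473.2, -20.9, -0.2], 'confidence': 0.87}
{'xyz': [474.7, -16.1, -1.4], 'confidence': 0.98}
5.875 [573.21433311 -47.43391591  27.69711237] [-1.16055468  0.45964463  4.94685955] [0.04015747 0.07023598 0.26664653] 0.7338850054966948
the job is handed in; nothing more can be done
```

The drawer popped out and is being held part-way open by the second finger. I pressed the latch about 6 mm with the other finger, keeping the jaws about 70 mm apart and lined up with the chest. The job is handed in at about 5.9 s, with both fingers still in place.

**Drawer:** my last measurements put it about 28–33 mm out. A pixel measurement gave 28 mm, and the detector network's position for the drawer front gave about 33 mm. That leaves roughly 50 mm before the bowl.

**Bowl and other items:** the bowl's position matched the earlier readings within the detector's accuracy. The dish looked undisturbed in the pictures. I never moved near the other items, and I didn't re-measure their positions.

**Checks that disagreed:**
- **Latch height:** triangulation gave 37 mm against the 34 mm stated. First contact came at about 34 mm, so I pressed using the stated height.
- **Holding force:** the sideways force from the drawer was 1–2 N, lower than the roughly 3.5 N its spring is said to push with. I put this down to friction or sensor noise, because the pictures show the drawer resting against the finger.

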